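# Turn the spice carousel until the pepper mill faces front

## Robot

A 7-joint arm with a two-finger parallel gripper is mounted at the origin on the work surface. World frame = base frame: x ahead of the robot, y to its left, z up, the work surface at z = 0. Lengths are in mm, angles in rad, forces in N, time in s.
With the tool pointing down it reaches from about 400 to 850 mm from the base axis. Payload 10.4 kg.
Tool frame: the origin (TCP) lies between the finger pads; the fingertips stand 8 mm ahead of it and the grasp point (between the pads) lies 11 mm behind it (arm.tip_extent is the z of the fingertips in the tool frame, in mm); z points along the fingers, y is the line along which they close (so a half turn about z gives the same grasp; the last joint's range is limited). The gripper opens to 87 mm and grips with 3 to 60 N. Pads are 19 mm wide; open, the fingers measure 117 mm over their backs; the gripper's body (75 mm by 190 mm) begins 51 mm behind the grasp point.
Start: joints at [-1.36, 0.332, -0.065, 1.46, 0.022, 1.35, -0.088], TCP at [144.782, 608.021, 230.576] pointing down, gripper open.
Joint ranges: [-2.6, 2.6], [-0.5, 2.12], [-1.47, 1.34], [0.16, 2.42], [-1.27, 4.41], [0.06, 2.06], [-2.6, 2.6]. Speed limits (rad/s): [2.22, 2.22, 2.79, 2.79, 3.14, 3.14, 3.14].

## Interface

Orientations are given as a rotation vector (axis times angle).
In Python, from station import arm, optics, order, finder gives the robot as it stands. The module is installed in compiled form; this text tells all that it offers.
- The arm moves only by the tool move_arm, never from a script. Its arguments are lists of equal length, an entry for each row: "delta_pos": the shift along the tool's x, y, z in mm, a list of three; "angular": the turn, a rotation vector about the tool's x, y, z in rad, a list of three. A call has 1 to 5 rows; each row is the pose to reach, as a shift and turn from the pose commanded when the call began, along the tool's axes at that moment; what a row does not reach only later rows make up. A row lasts 1/8 s, in which the tool goes at most 62.5 mm and 10.7 degrees, less where a joint would pass 70% of its speed; a pose out of reach is approached as far as the arm can. A call with a gripper value outside its range is refused whole. "grip" is the closure, from 0 (fully open) to 1 (shut), set as the call begins (left out, the last holds). The fingers move at their own pace and stop on an object; "grip_force" is the grip in N (left out, the last holds). Time passes only in rows, so rows that repeat a pose let the fingers close. It gives the time, the measured TCP pose, the force, the opening and the grip force at its end, in the units of the state.
- arm.get_state(): the state, without advancing time (a new reading comes with each control period).
- optics.camera(name): name is "scene" or "top"; returns (picture, depth): 400x640x3 uint8, red, green, blue; 400x640 float32, mm along the optical axis (not along the pixel's ray), 0 where there is no reading.
- optics.camera_params(name): a dict with "K" (3x3 intrinsics, pixels), "k1" (the pictures are not rectified: a ray, as slopes to the right and down, at radius r is drawn at 1 + k1 r^2 times it, then the intrinsics apply), "xyz" and "orientation" of the camera in the world. Camera axes: x right, y up, looking along -z (the intrinsics and any distortion apply to the point x, -y, -z); pixel columns grow to the right and rows downward; lengths in mm; the calibration is good to about 2 mm. A picture is of the moment at which its call begins. camera_params takes no time and is no camera call.
- order.close_job(): hands the job in; it is judged then, once.
Trained networks look in the newest picture that a camera, given by its name, has taken for a name from the list of things; names that differ only in an ending like _2 or _b are one class to them, and where a whole thing is asked for, a point or a joint stands for the part that bears it (a point fixed in the world has none). Each returns a list of dicts, best first, with "confidence" (0 to 1); they miss things now and then, are a little off and sometimes report something else, mostly with a low value. They report only what shows in the picture. A call takes as long as a camera call. They do not tell look-alikes from the thing itself.
- finder.recognise(camera, name): "rect" ([left, top, right, bottom] in pixels, round what is visible of it).
- finder.silhouettes(camera, name): "region" (400x640 bool, what is visible of it) and "rect" ([left, top, right, bottom] in pixels, round what is visible of it).
The state is a dict: "time": time; "joint_pos": joint angles; "dq": joint speeds; "joint_efforts": joint torques, N m; "tool_pos": TCP position; "eef_rot": TCP orientation; "ft_force": force on the tool from outside, world axes, zero at the start; "moment": the same for the moment, N m; "width": opening from 0.0 (shut) to 1.0 (fully open); "grasp_force": force on a finger pad.
Only numpy, scipy, OpenCV 4.12 (cv2) and the standard library are available. Lean on these libraries where they do the work, as an engineer would, in place of code of your own. Each camera call takes 0.05 s, during which the arm holds its last target. There are 200 camera calls.

## Task

Push the round spice turntable on the worktop round, by its rim or one of the upright finger pegs on its rim, until the pepper mill stands at the front, in line with the pointer tongue that sticks out from under the turntable. Do not touch, lift, slide or upset anything that stands on the turntable, leave the things elsewhere on the worktop where they are, and finish with the turntable at rest and your hand clear of it.

Things in the scene. Friction and masses are not known exactly. Their poses are not given: they have to be found in the camera images.
- stand: Fixed pale wooden foot, 200 mm across, 12 mm high, hidden under the turntable; a pointer tongue 36 mm wide, 8 mm high runs out along its -x axis to 220 mm from the centre, 50 mm past the turntable's edge. Origin: on the upright turning axis, at worktop height. Its -x axis is the front direction, within 25 degrees of pointing to the robot's side (world -x).
- turntable: Pale wooden disc, 340 mm across, underside 14 mm and top 30 mm above the worktop, with five finger pegs. It turns either way, over half a turn, about its upright axis, stays where left, takes about 1.5 to 2 N at the rim. Five loose items stand on it 62 mm from the centre in any order and ride along if it is not jerked. Origin: on the turning axis at worktop height; z up; its x axis turns with it.
- pointer (a point): Brass stud near the end of the stand's pointer tongue, 207 mm from the turning axis in the front direction, 14 mm above the worktop; fixed.
- peg (a point): Middle of one of the turntable's five upright finger pegs, 54 mm above the worktop. The pegs are fixed to the disc, 18 mm in diameter, 48 mm tall (tops 78 mm above the worktop), axes 157 mm from the centre, at 36 (this one), 108, 180, 252 and 324 degrees anticlockwise from above from the turntable's x axis. The loose items stand half-way between these directions.
- mill: Pepper mill, the tallest item on the turntable: turned wood with a waist and a small knob on top, 105 mm tall, 48 mm across at the foot, loose. Origin: centre of its underside, 30 mm above the worktop.
- salt_pot: Squat lidded wooden salt pot with a small ball knob, 60 mm tall, 47 mm across, loose on the turntable, not to be touched. Origin: centre of its underside.
- jar_a: Glass spice jar with a steel cap, 75 mm tall, 44 mm across, loose on the turntable, not to be touched. Origin: centre of its underside.
- jar_b: A second glass spice jar just like the first, 75 mm tall, 44 mm across, loose on the turntable, not to be touched. Origin: centre of its underside.
- shaker: Tapered steel shaker, 78 mm tall, 40 mm across at the foot, loose on the turntable, not to be touched. Origin: centre of its underside.
- mug: White mug, 90 mm tall, 80 mm across, on the worktop to the robot's right; leave it. Origin: centre of its underside.
- bowl: White bowl, 55 mm tall, 130 mm across, on the worktop to the robot's right; leave it. Origin: centre of its underside.
- spoon: Wooden spoon lying on a 30 mm thick chopping board to the robot's left; leave it. Origin: underside of the spoon.
Things that resemble listed ones, but are neither listed nor needed, are in the scene too. Leave any pink or yellow look-alike of the mill alone.

How it is judged (in metres and radians):
At the end, for the whole second after the job is handed in: The pepper mill stands upright on the turntable on the pointer's side, its centre within 13 mm sideways of the pointer's centre line; turntable and mill at rest; all five items still upright (within 0.15 rad) on the turntable 45 to 85 mm from its centre (x of mill in the frame of stand below -0.04 m and y of mill in the frame of stand between -0.013 and 0.013 m and angular speed of turntable below 0.05 rad/s and linear speed of mill below 0.02 m/s and horizontal distance between mill and turntable between 0.045 and 0.085 m and angle between each of mill, salt_pot, jar_a, jar_b, shaker's own z axis and vertical below 0.15 rad and height (world z) of mill between 0.024 and 0.04 m and horizontal distance between salt_pot and turntable between 0.045 and 0.085 m and height (world z) of salt_pot between 0.024 and 0.04 m and horizontal distance between jar_a and turntable between 0.045 and 0.085 m and height (world z) of jar_a between 0.024 and 0.04 m and horizontal distance between jar_b and turntable between 0.045 and 0.085 m and height (world z) of jar_b between 0.024 and 0.04 m and horizontal distance between shaker and turntable between 0.045 and 0.085 m and height (world z) of shaker between 0.024 and 0.04 m); the robot touches nothing.
It fails at once if an item standing on the turntable is touched by the hand or arm (over 1 N) (contact force between any of the arm, the fingers and mill above 1 N or contact force between any of the arm, the fingers and salt_pot above 1 N or contact force between any of the arm, the fingers and jar_a above 1 N or contact force between any of the arm, the fingers and jar_b above 1 N or contact force between any of the arm, the fingers and shaker above 1 N).
It fails at once if an item on the turntable is lifted, tipped or slid from its place (height (world z) of any of mill, salt_pot, jar_a, jar_b, shaker above 0.045 m or angle between any of mill, salt_pot, jar_a, jar_b, shaker's own z axis and vertical above 0.3 rad or horizontal distance between any of mill, salt_pot, jar_a, jar_b, shaker and turntable above 0.09 m or horizontal distance between any of mill, salt_pot, jar_a, jar_b, shaker and turntable below 0.04 m).
It fails at once if the mug, bowl or spoon is moved by more than 25 mm (distance of any of mug, bowl, spoon from where it was at the start of the episode above 0.025 m).
It also fails if it takes over 64 s, if anything falls off the work surface, if the arm or the gripper's body presses on something with over 40 N, if the wrist force passes 120 N, or if a joint passes its speed limit or range.

## Working session

There is one attempt and no reset: what is moved stays moved. The work goes in short steps, Python scripts to look and compute and a tool call to move; the robot and the scene stay as the last step left them, time stands still between calls to the robot, and variables do not carry over. Pictures are saved under pics/ and viewed, at most 10 in all, crops included, and the job is handed in when it is done.

Besides the shell and the picture viewer there is one more tool, called as name(argument=value, ...) on one line, values as JSON. move_arm: Moves the arm, as the interface text tells. Its arguments: {"type":"object","properties":{"delta_pos":{"type":"array"},"angular":{"type":"array"},"grip":{"type":"number"},"grip_force":{"type":"number"}},"required":["delta_pos","angular"]}

```bash
mkdir -p pics; cat > h.py <<'E'
import numpy as np, cv2
from scipy.spatial.transform import Rotation as R
from station import arm, optics, order, finder
def cloud(name, depth):
    p=optics.camera_params(name); K=np.array(p["K"],float)
    v,u=np.mgrid[0:400,0:640].astype(np.float32)
    pts=np.stack([u,v],-1).reshape(-1,1,2).astype(np.float64)
    n=cv2.undistortPoints(pts,K,np.array([p["k1"],0,0,0,0.])).reshape(-1,2)
    d=depth.reshape(-1,1)
    c=np.hstack([n[:,:1]*d,-n[:,1:]*d,-d])
    o=np.array(p["orientation"],float)
    r=R.from_rotvec(o) if o.size==3 else R.from_matrix(o)
    return (r.apply(c)+np.array(p["xyz"])).reshape(400,640,3)
E
python3 - <<'E'
from h import *
for n in("top","scene"):
    im,d=optics.camera(n); cv2.imwrite(f"pics/{n}0.png",im[:,:,::-1]); np.save(n+"0.npy",d)
    p=optics.camera_params(n); print(n,p)
s=arm.get_state(); print(s["time"],s["tool_pos"],s["eef_rot"],s["width"])
E
```

```text
top {'K': array([[378.7878479 ,   0.        , 310.82494998],
       [  0.        , 378.7878479 , 194.33319827],
       [  0.        ,   0.        ,   1.        ]]), 'k1': -0.029064540232730977, 'xyz': array([ 346.87514528,   41.91517692, 1005.29011   ]), 'orientation': array([ 0.13441078, -0.1310168 , -1.58424286])}
scene {'K': array([[414.4972895 ,   0.        , 322.50662209],
       [  0.        , 414.4972895 , 195.1953921 ],
       [  0.        ,   0.        ,   1.        ]]), 'k1': -0.08284593157456119, 'xyz': array([1204.38426114, -406.59517415,  655.45611416]), 'orientation': array([0.8597201 , 0.47899382, 0.91108689])}
0.1 [144.72353193 607.68729297 229.85388298] [-3.66426987e-01 -3.12008266e+00  1.90291719e-03] 0.9988532799777488
```

View pics/top0.png

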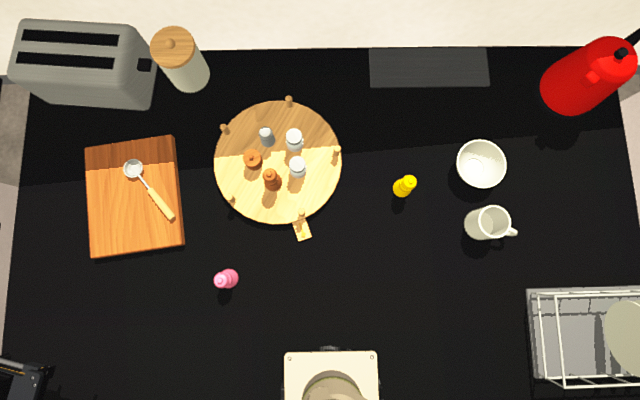

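View pics/scene0.png

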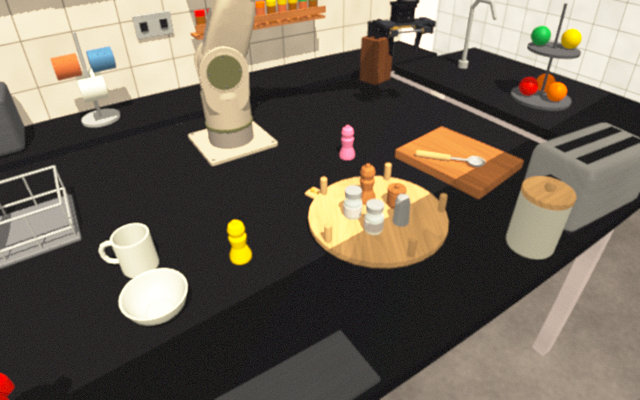

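The top view shows the turntable centred near (278,162), the tongue tip near (302,230), the mill near (271,180), and pegs near (288,100), (224,128), (337,150), (232,199) and (302,213). The pink (226,279) and yellow (405,186) look-alikes stand off the disc. The scene view agrees with this.

```bash
cat >> h.py <<'E'
def measure(tag, save=True):
    im,d=optics.camera("top"); P=cloud("top",d)
    if save: cv2.imwrite(f"pics/{tag}.png",im[:,:,::-1])
    return im,P
def turntable(P):
    m=(abs(P[...,2]-30)<5)&(P[...,0]>400)&(P[...,0]<1000)&(abs(P[...,1]-100)<260)
    m=m.astype(np.uint8); n,l,st,c=cv2.connectedComponentsWithStats(m)
    k=1+np.argmax(st[1:,4]); q=P[l==k][:,:2].astype(np.float32)
    h=cv2.convexHull(q.reshape(-1,1,2)).reshape(-1,2)
    A=np.c_[2*h,np.ones(len(h))]; s=np.linalg.lstsq(A,(h**2).sum(1),rcond=None)[0]
    return s[:2], np.sqrt(s[2]+s[:2]@s[:2])
def report(P,c):
    X=P-np.r_[c,0]; r=np.hypot(X[...,0],X[...,1])
    pm=((P[...,2]>45)&(P[...,2]<90)&(r>135)&(r<180)).astype(np.uint8)
    n,l,st,_=cv2.connectedComponentsWithStats(pm)
    for k in range(1,n):
        q=P[l==k]; 
        if len(q)<3: continue
        t=q[q[:,2]>70] if (q[:,2]>70).sum()>2 else q
        x=t.mean(0); y=x[:2]-c; print("peg",x.round(1),"r",np.hypot(*y).round(1),"ang",np.degrees(np.arctan2(y[1],y[0])).round(2),len(q),len(t))
    im=((P[...,2]>50)&(P[...,2]<140)&(r<110)).astype(np.uint8)
    n,l,st,cc=cv2.connectedComponentsWithStats(im)
    for k in range(1,n):
        q=P[l==k]
        if len(q)<8: continue
        t=q[q[:,2]>np.percentile(q[:,2],50)]; x=t.mean(0); y=x[:2]-c
        print("item",x.round(1),"zmax",q[:,2].max().round(1),"r",np.hypot(*y).round(1),"ang",np.degrees(np.arctan2(y[1],y[0])).round(2),"px",cc[k].round(),len(q))
def tongue(P,c):
    X=P-np.r_[c,0]; r=np.hypot(X[...,0],X[...,1])
    m=(P[...,2]>4)&(P[...,2]<20)&(r>177)&(r<225)&(P[...,0]<c[0])
    q=P[m]; x=q.mean(0); y=x[:2]-c
    return x,len(q),np.degrees(np.arctan2(y[1],y[0]))
E
python3 - <<'E'
from h import *
im,P=measure("a",False)
c,r=turntable(P); print("centre",c,r)
report(P,c); print(tongue(P,c))
X=P-np.r_[c,0]; rr=np.hypot(X[...,0],X[...,1])
for n in("mill","pointer","stand","turntable"):
    print(n,[(np.round(x["rect"]),round(x["confidence"],2)) for x in finder.recognise("top",n)])
for (v,u) in [(230,302),(232,303),(237,304),(225,300)]: print(P[v,u].round(1),im[v,u])
np.save("P0.npy",P);np.save("im0.npy",im)
E
```

```text
centre [606.94973639 131.03402116] 168.71761663691382
peg [759.3  97.6  77.5] r 156.0 ang -12.36 64 40
peg [685.2 263.3  76.8] r 153.7 ang 59.41 63 36
peg [621.1 -24.1  76.9] r 155.8 ang -84.8 54 36
peg [501.7 247.4  77.4] r 156.9 ang 132.13 58 44
peg [463.1  67.7  77.1] r 157.1 ang -156.23 50 42
item [659.7 155.3 103.9] zmax 110.7 r 58.1 ang 24.71 px [266. 135.] 225
item [648.   83.8 105.6] zmax 110.6 r 62.6 ang -49.04 px [294. 139.] 315
item [600.2 192.7  82.4] zmax 91.3 r 62.0 ang 96.27 px [252. 159.] 307
item [577.5  76.6 106. ] zmax 110.7 r 61.9 ang -118.41 px [297. 167.] 300
item [545.2 141.3 127.7] zmax 137.2 r 62.6 ang 170.54 px [271. 178.] 288
(array([437.41638097,  94.20088782,   7.56184799]), 313, np.float64(-167.74230800149763))
mill [(array([260., 168., 282., 191.]), 0.88), (array([212., 269., 241., 289.]), 0.72), (array([394., 176., 422., 201.]), 0.6), (array([212.,  94., 340., 225.]), 0.45)]
pointer [(array([294., 219., 311., 238.]), 0.58)]
stand [(array([216.,  93., 345., 225.]), 0.18)]
turntable [(array([213.,  96., 344., 224.]), 0.97), (array([122., 158., 174., 220.]), 0.33)]
[421.8  67.4  10. ] [255 248 110]
[416.   64.7  17.6] [255 245 111]
[403.6  62.5   6.9] [249 213 124]
[435.2  72.5   7.9] [207 150  51]
```

```bash
python3 - <<'E'
from h import *
P=np.load("P0.npy");im=np.load("im0.npy"); c=np.array([606.95,131.03])
X=P-np.r_[c,0]; r=np.hypot(X[...,0],X[...,1]); a=np.degrees(np.arctan2(X[...,1],X[...,0]))
m=(P[...,2]>3)&(P[...,2]<22)&(r>180)&(r<230)&(abs((a+160+180)%360-180)<15)&(im.max(-1)>90)
q=P[m]; print(len(q),q.mean(0),q.min(0),q.max(0))
b=cv2.minAreaRect(q[:,:2].astype(np.float32)); print(b)
for lo in range(180,226,6):
    k=m&(r>=lo)&(r<lo+6)
    if k.sum(): print(lo,k.sum(),a[k].mean().round(2),a[k].min().round(1),a[k].max().round(1),P[k][:,2].mean().round(1))
k=(P[...,2]>95)&(r<110)&(abs((a-170+180)%360-180)<30)
z=P[...,2]
for lo in (100,110,120,128,131,133):
    kk=k&(z>lo); print("mill",lo,kk.sum(),P[kk].mean(0).round(1),a[kk].mean().round(2),P[kk].min(0).round(),P[kk].max(0).round())
cv2.imwrite("pics/crop0.png",cv2.resize(im[80:260,190:370,::-1],None,fx=3.3,fy=3.3,interpolation=cv2.INTER_CUBIC))
E
```

```text
212 [417.27829892  67.75737343   8.65386572] [395.85938344  44.10173725   3.11705036] [440.41825091  91.07221663  17.59043816]
((417.09771728515625, 68.02880859375), (40.32109832763672, 37.61089324951172), 17.20416259765625)
180 33 -161.59 -167.3 -155.9 8.4
186 30 -161.46 -166.8 -156.2 8.9
192 30 -161.52 -166.6 -156.5 7.9
198 33 -161.56 -167.0 -156.5 9.4
204 31 -161.61 -166.1 -156.7 10.0
210 32 -161.72 -166.5 -157.0 8.5
216 23 -161.33 -165.9 -156.9 7.1
mill 100 182 [544.3 141.  125.6] 113.68 [529. 125. 113.] [564. 159. 137.]
mill 110 182 [544.3 141.  125.6] 113.68 [529. 125. 113.] [564. 159. 137.]
mill 120 152 [545.2 141.3 127.4] 127.98 [531. 125. 120.] [563. 158. 137.]
mill 128 51 [546.3 141.5 131.5] 163.19 [537. 129. 128.] [557. 155. 137.]
mill 131 23 [546.4 141.1 134.3] 170.54 [539. 136. 131.] [553. 148. 137.]
mill 133 16 [546.5 141.8 135.4] 169.88 [541. 138. 134.] [550. 147. 137.]
```

View pics/crop0.png

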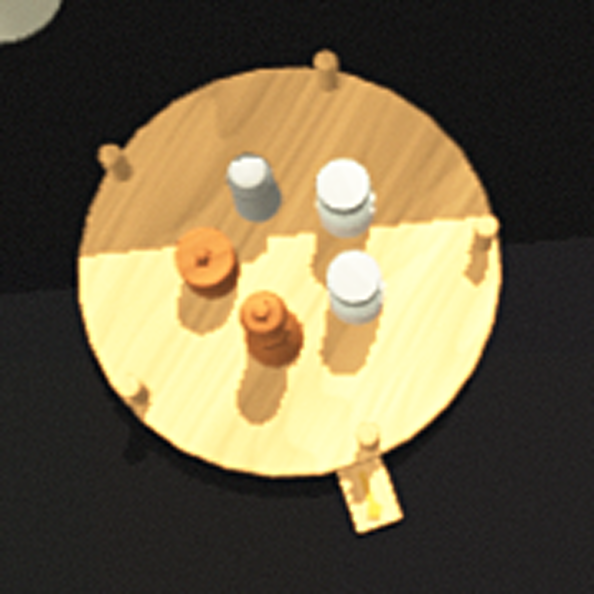

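The tongue points along about 198.5°. The mill is at about 169°, so the disc has to turn roughly +29.5° anticlockwise. I'll push the peg at 203.8° from its +y side with the closed fingers, keeping the hand tangential.

```bash
cat >> h.py <<'E'
C=np.array([606.95,131.03])
def pose(ang,r,z,sgn):
    a=np.radians(ang); p=np.r_[C+r*np.array([np.cos(a),np.sin(a)]),z]
    y=sgn*np.array([-np.sin(a),np.cos(a),0]); zz=np.array([0,0,-1.]); x=np.cross(y,zz)
    return p,R.from_matrix(np.c_[x,y,zz])
def delta(p,Rg,base=None):
    if base is None:
        s=arm.get_state(); base=(s["tool_pos"],R.from_rotvec(s["eef_rot"]))
    d=base[1].inv().apply(p-base[0]); w=(base[1].inv()*Rg).as_rotvec()
    return d.round(1),w.round(3)
E
python3 - <<'E'
from h import *
s=arm.get_state(); print(R.from_rotvec(s["eef_rot"]).as_matrix().round(3))
for sg in(1,-1):
    p,g=pose(191,162,230,sg); print(sg,p,*delta(p,g))
E
```

```text
[[-0.973  0.232 -0.   ]
 [ 0.232  0.973 -0.   ]
 [ 0.    -0.    -1.   ]]
1 [447.92639628 100.11894275 230.        ] [-412.6 -423.8    0.5] [-0.     0.     2.716]
-1 [447.92639628 100.11894275 230.        ] [-412.6 -423.8    0.5] [-0.    -0.    -0.426]
```

move_arm(delta_pos=[[-27,-28,0],[-55,-56,0],[-82,-85,0],[-110,-113,0],[-137,-141,0]], angular=[[0,0,0.18],[0,0,0.36],[0,0,0.54],[0,0,0.72],[0,0,0.9]], grip=1, grip_force=10)

```text
time: 0.98
tool_pos: [246.0, 437.9, 230.7]
eef_rot: [-1.695, -2.645, -0.001]
ft_force: [0.4, -0.1, 0.5]
width: 0.515
grasp_force: 0.0
```

```bash
python3 - <<'E'
from h import *
s=arm.get_state(); print(s["time"],s["tool_pos"],s["joint_pos"],s["width"])
p,g=pose(191,162,230,1); print(*delta(p,g))
E
```

```text
0.975 [246.02653865 437.94458398 230.67656931] [-1.24882099  0.05832643  0.10314964  1.78472696 -0.00636997  1.29837734
 -0.71319261] 0.5149923145255252
[-391.3   42.3    0.5] [-0.00e+00 -1.00e-03  1.81e+00]
```

move_arm(delta_pos=[[-39,4,0],[-78,8,0],[-117,12,0],[-156,17,0],[-196,21,0]], angular=[[0,0,0.18],[0,0,0.36],[0,0,0.54],[0,0,0.72],[0,0,0.9]])

```text
time: 1.6
tool_pos: [347.9, 269.3, 230.7]
eef_rot: [-2.676, -1.645, -0.001]
ft_force: [-0.2, -0.3, 0.2]
width: 0.018
grasp_force: 0.0
```

```bash
python3 - <<'E'
from h import *
s=arm.get_state(); print(s["time"],s["tool_pos"],s["joint_pos"],s["width"])
p,g=pose(191,162,230,1); print(*delta(p,g))
E
```

```text
1.6 [347.91988223 269.3016032  230.7023235 ] [-1.05453422 -0.09732749  0.27597663  1.93195129  0.0272403   1.30284452
 -1.25577671] 0.01795027914304155
[-105.7  165.7    0.6] [-0.    -0.001  0.91 ]
```

move_arm(delta_pos=[[-21,33,0],[-42,66,0],[-63,99,0],[-85,132,0],[-106,166,0]], angular=[[0,0,0.18],[0,0,0.36],[0,0,0.54],[0,0,0.72],[0,0,0.91]])

```text
time: 2.22
tool_pos: [449.1, 100.3, 230.8]
eef_rot: [-3.126, -0.305, -0.001]
ft_force: [0.2, -0.2, -0.1]
width: 0.01
grasp_force: 0.0
```

```bash
python3 - <<'E'
from h import *
s=arm.get_state(); print(s["time"],s["tool_pos"],s["joint_pos"],s["width"])
p,g=pose(191,162,58,1); print(*delta(p,g))
E
```

```text
2.225 [449.07218585 100.26138642 230.7504143 ] [-0.8164771  -0.06425467  0.48337448  1.89748673  0.03053822  1.30047124
 -1.7185804 ] 0.010405038154893322
[ -1.3   0.  172.7] [-0.001 -0.001  0.002]
```

move_arm(delta_pos=[[-1,0,40],[-1,0,80],[-1,0,120],[-1,0,150],[-1,0,172]], angular=[[0,0,0],[0,0,0],[0,0,0],[0,0,0],[0,0,0]])

```text
time: 2.85
tool_pos: [447.1, 101.1, 57.3]
eef_rot: [3.126, 0.314, -0.001]
ft_force: [0.8, 0.4, 0.2]
width: 0.006
grasp_force: 0.0
```

```bash
python3 - <<'E'
from h import *
s=arm.get_state(); print(s["time"],s["tool_pos"],s["joint_pos"],s["ft_force"])
b=pose(191,162,58,1)
for a in (193,195,197,199,201): print(a-191,*delta(*pose(a,162,58,1),b))
im,P=measure("b"); report(P,C)
E
```

```text
2.85 [447.14213922 101.0853719   57.32487518] [-0.78919051  0.15741694  0.5015165   2.09830441 -0.09559408  0.90801047
 -1.60445839] [0.81977726 0.38821565 0.23848371]
2 [0.1 5.7 0. ] [ 0.     0.    -0.035]
4 [ 0.4 11.3  0. ] [ 0.    0.   -0.07]
6 [ 0.9 16.9  0. ] [ 0.     0.    -0.105]
8 [ 1.6 22.5  0. ] [ 0.    0.   -0.14]
10 [ 2.5 28.1  0. ] [ 0.     0.    -0.175]
peg [759.5  97.7  76.8] r 156.1 ang -12.31 64 40
peg [684.9 263.3  77.3] r 153.5 ang 59.49 63 38
peg [621.4 -24.7  77.3] r 156.4 ang -84.7 55 33
peg [501.8 248.1  77.3] r 157.3 ang 131.94 57 41
item [659.9 155.2 103.6] zmax 110.4 r 58.2 ang 24.5 px [266. 135.] 222
item [647.8  83.2 105.7] zmax 108.7 r 63.0 ang -49.5 px [294. 139.] 314
item [600.8 191.2  82.4] zmax 91.8 r 60.5 ang 95.85 px [252. 159.] 308
item [581.9  70.4 106.3] zmax 109.3 r 65.6 ang -112.46 px [300. 164.] 148
```

View pics/b.png

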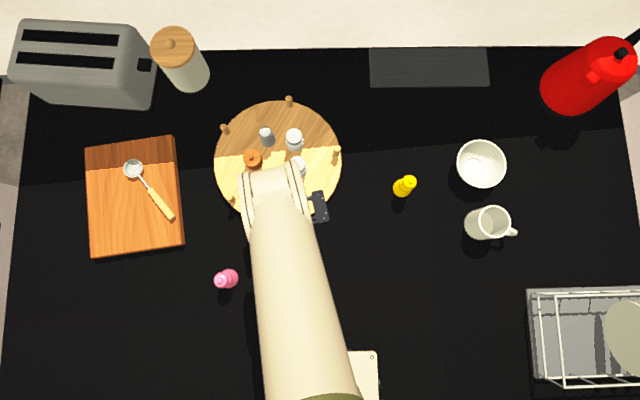

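The hand is at the rim and the disc hasn't moved. Four pegs are still visible for tracking, so I'll start pushing slowly along the arc.

move_arm(delta_pos=[[0,4,0],[0,8,0],[1,12,0],[1,17,0],[2,21,0]], angular=[[0,0,-0.025],[0,0,-0.05],[0,0,-0.08],[0,0,-0.105],[0,0,-0.13]])

```text
time: 3.52
tool_pos: [453.9, 81.0, 59.0]
eef_rot: [-3.098, -0.519, -0.001]
ft_force: [-1.1, 0.8, 1.6]
width: 0.005
grasp_force: 0.9
```

```bash
cat >> h.py <<'E'
def status(step=None):
    s=arm.get_state(); v=s["tool_pos"][:2]-C
    print("t",s["time"],"tool ang",np.degrees(np.arctan2(v[1],v[0]))%360,"r",np.hypot(*v),"z",s["tool_pos"][2],"F",s["ft_force"].round(1),"j",np.round(s["joint_pos"],2))
    im,P=measure("",False); report(P,C); return im,P
E
python3 -c "
from h import *
status()"
```

```text
t 3.525 tool ang 198.10361792223907 r 161.0070886078143 z 59.04687852003222 F [-1.1  0.8  1.6] j [-0.75  0.16  0.51  2.09 -0.1   0.91 -1.42]
peg [759.6 100.2  76.9] r 155.7 ang -11.41 64 42
peg [683.  265.4  77. ] r 154.4 ang 60.49 67 41
peg [624.  -23.9  76.7] r 155.9 ang -83.72 56 38
peg [500.1 246.1  77.5] r 157.1 ang 132.89 59 42
item [659.6 156.5 103.3] zmax 109.8 r 58.5 ang 25.79 px [265. 136.] 226
item [648.7  84.5 105.3] zmax 109.3 r 62.6 ang -48.11 px [293. 139.] 320
item [600.9 191.5  82.5] zmax 91.3 r 60.8 ang 95.7 px [251. 158.] 283
item [589.   81.  106.5] zmax 108.3 r 53.2 ang -109.75 px [295. 159.] 50
```

move_arm(delta_pos=[[0,5,0],[0,10.5,0],[1,16,0],[1.5,21,0],[2,26.5,0]], angular=[[0,0,-0.033],[0,0,-0.066],[0,0,-0.1],[0,0,-0.133],[0,0,-0.166]])

```text
time: 4.2
tool_pos: [464.2, 56.7, 58.6]
eef_rot: [-3.044, -0.774, 0.0]
ft_force: [-1.1, 2.4, 1.6]
width: 0.004
grasp_force: 0.8
```

```bash
python3 -c "
from h import *
status()"
```

```text
t 4.2 tool ang 207.51241359442352 r 160.96205287406596 z 58.6307812857827 F [-1.1  2.4  1.6] j [-0.69  0.18  0.51  2.08 -0.11  0.91 -1.19]
peg [763.1 126.   76.7] r 156.2 ang -1.86 66 41
peg [659.7 275.3  77.1] r 153.6 ang 69.93 64 39
peg [649.4 -19.3  77.2] r 156.2 ang -74.21 57 38
peg [482.6 226.8  77.3] r 156.9 ang 142.38 60 44
item [655.8  92.2 105.7] zmax 111.0 r 62.4 ang -38.44 px [290. 136.] 319
item [654.1 164.9 103.5] zmax 112.4 r 58.1 ang 35.71 px [262. 138.] 223
item [590.  189.9  82.5] zmax 91.2 r 61.3 ang 106.04 px [252. 163.] 306
item [600.1  71.8 106.3] zmax 108.7 r 59.7 ang -96.64 px [298. 155.] 61
```

Pegs and items have turned together, about +10.5° so far. I'll keep pushing.

move_arm(delta_pos=[[0,5,0],[0,10.5,0],[1,16,0],[1.5,21,0],[2,26.5,0]], angular=[[0,0,-0.033],[0,0,-0.066],[0,0,-0.1],[0,0,-0.133],[0,0,-0.166]])

```text
time: 4.88
tool_pos: [478.4, 34.4, 58.5]
eef_rot: [-2.97, -1.023, 0.001]
ft_force: [-0.8, 0.8, 0.1]
width: 0.004
grasp_force: 0.8
```

```bash
python3 -c "
from h import *
status()"
```

```text
t 4.875 tool ang 216.9460299188359 r 160.84824967167455 z 58.51899292556336 F [-0.8  0.8  0.1] j [-0.63  0.2   0.5   2.05 -0.12  0.92 -0.96]
peg [761.5 152.2  76.8] r 156.0 ang 7.78 64 38
peg [673.4  -9.7  76.9] r 155.6 ang -64.74 60 40
peg [634.6 282.5  76.9] r 153.9 ang 79.66 65 39
peg [468.4 205.   77.8] r 157.0 ang 151.91 54 42
item [661.5 101.2 105.6] zmax 109.1 r 62.2 ang -28.63 px [287. 134.] 322
item [648.8 172.6 103.9] zmax 109.9 r 58.9 ang 44.82 px [259. 140.] 219
item [615.2  70.8 107.2] zmax 109.2 r 60.8 ang -82.23 px [298. 148.] 9
item [581.3 186.3  82.5] zmax 93.1 r 61.0 ang 114.91 px [254. 166.] 303
item [545.5 121.2 129.3] zmax 138.6 r 62.2 ang -170.94 px [277. 178.] 215
```

move_arm(delta_pos=[[0,5,0],[0,10.5,0],[1,16,0],[1.5,21,0],[2,26,0]], angular=[[0,0,-0.033],[0,0,-0.066],[0,0,-0.1],[0,0,-0.133],[0,0,-0.16]])

```text
time: 5.55
tool_pos: [495.9, 15.1, 58.5]
eef_rot: [-2.879, -1.256, 0.001]
ft_force: [-1.6, 0.6, 0.3]
width: 0.004
grasp_force: 0.8
```

```bash
python3 -c "
from h import *
status()"
```

```text
t 5.55 tool ang 226.23212872234885 r 160.54811846661846 z 58.461404878423714 F [-1.6  0.6  0.3] j [-0.57  0.24  0.49  2.01 -0.14  0.93 -0.75]
peg [756.5 176.6  76.4] r 156.3 ang 16.93 67 41
peg [695.6   2.7  76.9] r 156.0 ang -55.36 60 38
peg [608.7 285.   77.1] r 153.9 ang 89.36 60 43
peg [458.1 181.9  77.3] r 157.3 ang 161.13 52 42
item [666.2 109.6 105.7] zmax 110.0 r 63.0 ang -19.87 px [283. 133.] 323
item [641.5 178.5 103.7] zmax 109.3 r 58.7 ang 53.92 px [257. 143.] 229
item [607.7  83.8 105.9] zmax 109.6 r 47.2 ang -89.04 px [293. 154.] 45
item [572.1 182.3  82.2] zmax 91.3 r 62.0 ang 124.16 px [256. 170.] 305
item [548.  111.  128.1] zmax 138.7 r 62.2 ang -161.19 px [283. 177.] 283
```

The mill is now at 198.8°, against 198.45° for the tongue. Backing off the peg and rising clear.

move_arm(delta_pos=[[0,-6,0],[0,-14,0],[0,-14,-40],[0,-14,-90],[0,-14,-140]], angular=[[0,0,0],[0,0,0],[0,0,0],[0,0,0],[0,0,0]])

```text
time: 6.22
tool_pos: [485.1, 25.0, 200.0]
eef_rot: [-2.88, -1.255, 0.0]
ft_force: [1.5, 1.4, -1.0]
width: 0.004
grasp_force: 0.0
```

move_arm(delta_pos=[[-15,30,-40],[-30,70,-50],[-30,120,-50],[-30,170,-50],[-30,210,-50]], angular=[[0,0,0],[0,0,0],[0,0,0],[0,0,0],[0,0,0]])

```text
time: 6.85
tool_pos: [620.2, -140.7, 248.3]
eef_rot: [-2.88, -1.255, 0.0]
ft_force: [0.8, -0.3, 1.0]
width: 0.005
grasp_force: 0.0
```

```bash
python3 -c "
from h import *
im,P=status(); print(turntable(P),tongue(P,C))
cv2.imwrite('pics/end.png',im[:,:,::-1])"
```

```text
t 6.85 tool ang 272.80123487996065 r 272.07851733511103 z 248.2785885612734 F [ 0.8 -0.3  1. ] j [-0.34  0.4   0.66  1.43 -0.24  1.4  -0.42]
peg [756.  178.   77.3] r 156.3 ang 17.49 67 39
peg [695.9   3.6  76.5] r 155.4 ang -55.08 59 40
peg [607.8 285.1  77.4] r 154.1 ang 89.68 65 42
peg [512.6   5.7  77.3] r 156.9 ang -126.96 52 39
peg [457.9 181.4  77. ] r 157.4 ang 161.34 55 43
item [666.3 110.3 105.7] zmax 109.0 r 62.8 ang -19.26 px [283. 133.] 321
item [641.1 179.6 103.7] zmax 110.9 r 59.3 ang 54.87 px [256. 143.] 222
item [607.8  69.  105.9] zmax 110.2 r 62.0 ang -89.18 px [300. 155.] 310
item [571.3 181.6  82.6] zmax 93.3 r 61.9 ang 125.16 px [256. 170.] 305
item [547.8 110.2 128.1] zmax 136.9 r 62.8 ang -160.57 px [283. 177.] 281
(array([606.88587327, 131.07538435]), np.float64(168.77776682891297)) (array([436.63794452, 103.61767731,   7.75721457]), 306, np.float64(-170.85646273366757))
```

View pics/end.png

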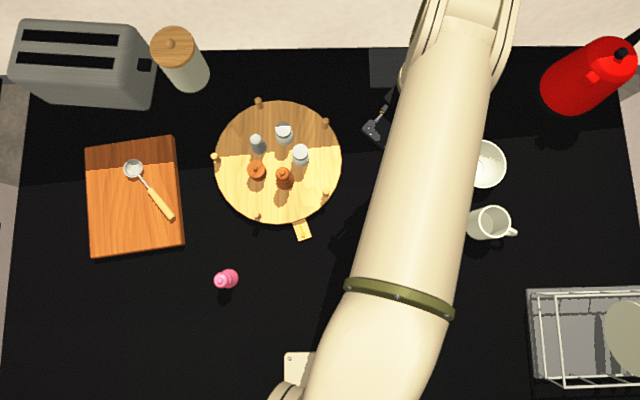

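The mill (283,178) is in line with the tongue (302,230), all five items are upright, and the hand is clear. I'll let the arm settle and hand in.

move_arm(delta_pos=[[0,0,0],[0,0,0],[0,0,0],[0,0,0],[0,0,0]], angular=[[0,0,0],[0,0,0],[0,0,0],[0,0,0],[0,0,0]])

```text
time: 7.52
tool_pos: [619.3, -140.0, 248.7]
eef_rot: [-2.879, -1.256, -0.001]
ft_force: [0.4, 0.7, 0.4]
width: 0.006
grasp_force: 0.0
```

```bash
python3 -c "
from h import *
print(order.close_job())"
```

```text
the job is handed in; nothing more can be done
None
```

The job is handed in: I turned the turntable about 30° by one peg, and the last picture shows the mill within about 1 mm of the pointer line, all five items upright and the hand clear; the hand-in gave no verdict.

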